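# Pack the channel brackets in the fence tray

## Task

Pack the three grey channel brackets upright in the maple tray, nested with each next one turned to face the other way: the two outer ones face the same side of the tray, the middle one faces them and hooks over the adjoining leg of each, all standing flat on the tray floor. Once all three are nested, slide the fence with the orange post up snug against them so the nest is closed up, and let go. Leave the tub, the blue roll and the screwdriver where they are.

Things in the scene. Friction and masses are not known exactly. Their poses are not given: they have to be found in the camera images.
- bracket1_center (a point): centre of a loose grey plastic U-channel bracket, one of three alike, standing on end (a U from above): 110 mm long in its y, 70 mm deep in its x, 50 mm tall, walls 8 mm, 0.08 to 0.15 kg. Its +x points out of the open side: web at x -35 to -27 mm; legs at y -55 to -47 and 47 to 55 mm, reaching x = 35 mm. z up. The point itself is in empty space, half-way up
- bracket1_web (a point): middle of the 8 mm thick web (back) of bracket1, 25 mm above its underside, axes as the bracket's. Grip the web or a leg across the 8 mm. In the nest, legs of the neighbours reach close to the middle of the web, so grip it up to 30 mm to one side of this point (in y), or nearer on the side where no neighbour stands yet; tips above the tray's walls
- bracket2_center (a point): the same point of another bracket, same shape and size as bracket1; +x out of its open side
- bracket2_web (a point): middle of the 8 mm thick web (back) of bracket2, 25 mm above its underside, axes as the bracket's.
- bracket3_center (a point): the same point of another bracket, same shape and size as bracket1; +x out of its open side
- bracket3_web (a point): middle of the 8 mm thick web (back) of bracket3, 25 mm above its underside, axes as the bracket's.
- tray: low maple tray fixed to the bench, origin on the bench under it; x across it (away from the robot at yaw 0), y along it. Floor 6 mm above the bench; inside x from -50 to 50 mm; side walls 6 mm thick, tops 18 mm above the bench. At -y a fixed end wall 36 mm high, inner face y = -155 mm; at +y a sliding fence, inner face y = 140 mm minus the joint value. A tight nest is 220 mm long in y
- fence (a joint): travel of the sliding steel fence, m: 0 fully open, grows as it moves to the tray's -y, towards the end wall; stop at 0.085. About 3 N of friction (more when pushing brackets); stays where left. Reads about 0.075 when tight on three nested brackets. Plate 98 mm wide, 10 mm thick, top 46 mm above the bench
- fence_post (a point): middle of the fence's upright orange handle post, 42 mm above the bench; post 24 mm wide across the tray (x), 18 mm thick along it (y), top 78 mm above the bench; 29 mm behind the fence's inner face, moving with it; axes as the tray's
- tub_center (a point): bystander: white round plastic tub, 84 mm across, 100 mm tall; point at its centre
- tape_center (a point): bystander: blue ring (roll) lying flat, 90 mm across, 24 mm tall; point at its centre
- driver_grip (a point): bystander: screwdriver with yellow handle lying on the bench beyond the tray; point on its handle
Things that resemble listed ones, but are neither listed nor needed, are in the scene too. Leave any turquoise or yellow look-alike of the part that bears bracket2_center alone.

How it is judged:
By the outcome, as a careful person would: the job done as asked, in the order asked, and still so for the second after the job is handed in, with the robot touching nothing.
It also fails if it takes over 72 s, if anything falls off the work surface, if the arm or the gripper's body presses on something with over 40 N, if the wrist force passes 120 N, or if a joint passes its speed limit or range.

## Robot

A 7-joint arm with a two-finger parallel gripper is mounted at the origin on the work surface. World frame = base frame: x ahead of the robot, y to its left, z up, the work surface at z = 0. Lengths are in m, angles in rad, forces in N, time in s.
With the tool pointing down it reaches from about 0.425 to 0.925 m from the base axis. Payload 6.8 kg.
Tool frame: the origin (TCP) lies midway between the tips of the shut fingers; the grasp point (between the pads) lies 19 mm behind it; y points along the fingers, x is the direction in which the jaws open and shut, and the axes are right-handed (so a half turn about y gives the same grasp; the last joint's range is limited). The gripper opens to 88 mm and grips with 3 to 60 N. Pads are 20 mm wide; open, the fingers measure 115 mm over their backs; the gripper's body (75 mm by 178 mm) begins 61 mm behind the grasp point.
Start: joints at [1.233, 0.477, 0.022, 1.555, -0.011, 1.109, -0.083], TCP at [0.154, -0.657, 0.223] pointing down, gripper open.
Joint ranges: [-2.96, 2.96], [-0.34, 2.1], [-1.41, 1.46], [0.24, 2.44], [-1.37, 4.51], [0.17, 1.92], [-2.96, 2.96]. Speed limits (rad/s): [2.39, 2.39, 3.14, 3.14, 3.14, 3.14, 3.14].

## Interface

Orientations are given as a unit quaternion [w, x, y, z].
In Python, from rig import bot, snapshot, order gives the robot as it stands.
- The arm moves only by the tool jog_arm, never from a script. Its argument "series" is a list that holds one entry, the list of rows, each a list of 7 numbers: the shift along the world's x, y, z in mm, then the turn, a rotation vector about the world's x, y, z in rad, then the opening, from 0 (shut) to 1 (fully open). In form: [[[x, y, z, wx, wy, wz, fingers], ...]]. A call has 1 to 20 rows; each row is the pose to reach, as a shift and turn from the pose commanded when the call began; what a row does not reach only later rows make up. A row lasts 1/12 s, in which the tool goes at most 41.7 mm and 7.16 degrees, less where a joint would pass 70% of its speed; a pose out of reach is approached as far as the arm can. A call with a gripper value outside its range is refused whole. The fingers move at their own pace and stop on an object; "force" is the grip in N (left out, the last holds). Time passes only in rows, so rows that repeat a pose let the fingers close. It gives the time, the measured TCP pose, the force and the opening at its end, in the units of the state.
- bot.sense(): the state, without advancing time (a new reading comes with each control period).
- snapshot(name): name is "scene" or "top" or "wrist"; returns a dict with "img" (400x640x3 uint8, red, green, blue), "camera_matrix" (3x3 intrinsics, pixels), "extrinsics" (4x4, takes a point from camera to world coordinates). Camera axes: x right, y down, z forward; pixel columns grow to the right and rows downward; lengths in m; the calibration is good to about 2 mm. A picture is of the moment at which its call begins. There is no depth.
- order.job_done(): hands the job in, once; it reports no verdict.
The state is a dict: "time": time; "joint_pos": joint angles; "qd": joint speeds; "tau": joint torques, N m; "tcp_pos": TCP position; "tool_rot": TCP orientation; "force": force on the tool from outside, world axes, zero at the start; "moment": the same for the moment, N m; "width": opening from 0.0 (shut) to 1.0 (fully open).
Only numpy, scipy, OpenCV 4.12 (cv2) and the standard library are available. Lean on these libraries where they do the work, as an engineer would, in place of code of your own. Each camera call takes 0.05 s, during which the arm holds its last target. There are 200 camera calls.

## Working session

There is one attempt and no reset: what is moved stays moved. The work goes in short steps, Python scripts to look and compute and a tool call to move; the robot and the scene stay as the last step left them, time stands still between calls to the robot, and variables do not carry over. Pictures are saved under pics/ and viewed, about 8 in all and at most 12, crops included, and the job is handed in when it is done.

Besides the shell and the picture viewer there is one more tool, called after "Call:" by a JSON object that holds its "op" and its "data". jog_arm: Moves the arm, as the interface text tells. Its arguments: {"type":"object","properties":{"series":{"type":"array","items":{"type":"array","items":{"type":"array","items":{"type":"number"}}}},"force":{"type":"number"}},"required":["series"]}

```bash
ls; mkdir -p pics
cat > h.py <<'E'
import numpy as np,cv2
from rig import bot,snapshot,order
def snap(n,f):
    s=snapshot(n); cv2.imwrite('pics/%s.png'%f,s['img'][:,:,::-1]); np.savez('pics/%s.npz'%f,K=s['camera_matrix'],E=s['extrinsics'],img=s['img']); return s
def ray(f,u,v,z):
    d=np.load('pics/%s.npz'%f);K,E=d['K'],d['E']
    r=E[:3,:3]@np.linalg.inv(K)@np.array([u,v,1.]); o=E[:3,3]
    return o+r*(z-o[2])/r[2]
def proj(f,p):
    d=np.load('pics/%s.npz'%f);K,E=d['K'],d['E']
    c=E[:3,:3].T@(np.array(p)-E[:3,3]); q=K@c; return q[:2]/q[2]
E
python3 - <<'E'
from h import *
a=snap('top','top1');b=snap('scene','sc1')
print(bot.sense()); print(a['camera_matrix'],a['extrinsics'],b['extrinsics'])
E
```

```text
pics
{'time': 0.1, 'joint_pos': array([ 1.23291986,  0.47769356,  0.02236962,  1.55628703, -0.01148484,
        1.10928898, -0.08312368]), 'qd': array([-0.00023486, -0.00055526, -0.00065446, -0.00225889, -0.00135391,
       -0.00025344, -0.00190869]), 'tau': array([ 4.52920809e-03, -5.84086061e+01,  1.54020041e+00, -2.73313808e+01,
       -5.41760644e-02,  1.30923669e-02,  6.91907348e-05]), 'tcp_pos': array([ 0.1535934 , -0.65677196,  0.22182316]), 'tool_rot': array([ 0.55431806, -0.55371601,  0.43984867, -0.43893418]), 'force': array([0.21843189, 0.19497254, 0.15393517]), 'moment': array([-0.03119078,  0.0095397 , -0.04967995]), 'width': 0.9988292433960736}
[[512.24144539   0.         327.19706567]
 [  0.         512.24144539 201.74359958]
 [  0.           0.           1.        ]] [[-0.00943787 -0.98577298  0.16781703  0.30566714]
 [-0.99994969  0.00987405  0.00176485  0.02141761]
 [-0.00339678 -0.16779193 -0.98581658  1.4268829 ]
 [ 0.          0.          0.          1.        ]] [[ 0.76633444  0.37158452 -0.52407678  1.09711436]
 [ 0.64203183 -0.41382051  0.64540508 -0.66254804]
 [ 0.02294882 -0.83107011 -0.55569399  0.66161896]
 [ 0.          0.          0.          1.        ]]
```

View pics/top1.png

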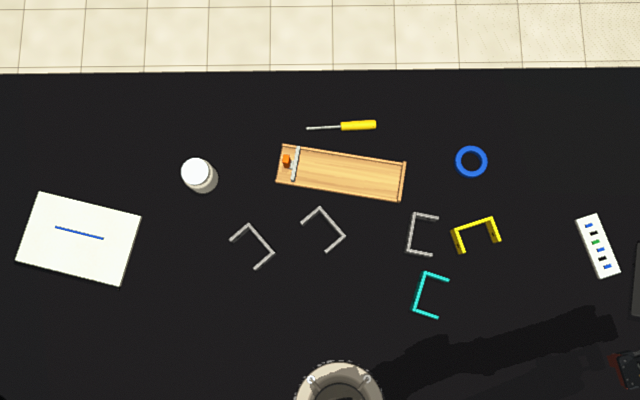

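View pics/sc1.png

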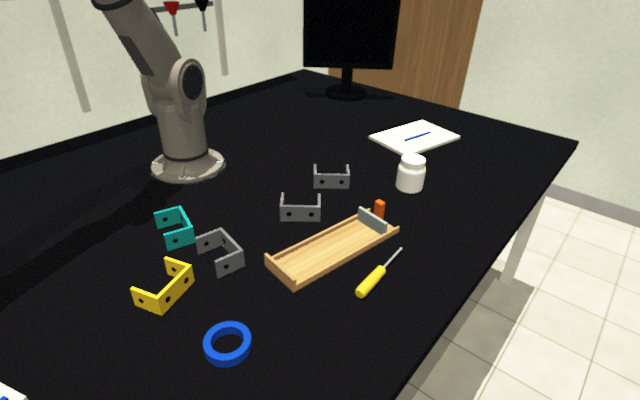

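The top view shows three grey U-brackets at (252,246), (323,229) and (422,233). The look-alikes to avoid are turquoise at (431,295) and yellow at (476,235). The tray is at (340,172), with its orange fence post at the left end (287,160). Next is a close crop to confirm the choice.

Run:
```python
from h import *
from scipy.spatial.transform import Rotation as R
im=cv2.imread('pics/top1.png')[130:290,220:450]
cv2.imwrite('pics/crop1.png',cv2.resize(im,None,fx=3.4,fy=3.4,interpolation=cv2.INTER_CUBIC))
q=bot.sense()['tool_rot'];print(R.from_quat(np.r_[q[1:],q[0]]).as_matrix().round(3))
```

```text
[[ 0.228 -0.     0.974]
 [-0.974  0.001  0.228]
 [-0.002 -1.    -0.   ]]
```

View pics/crop1.png

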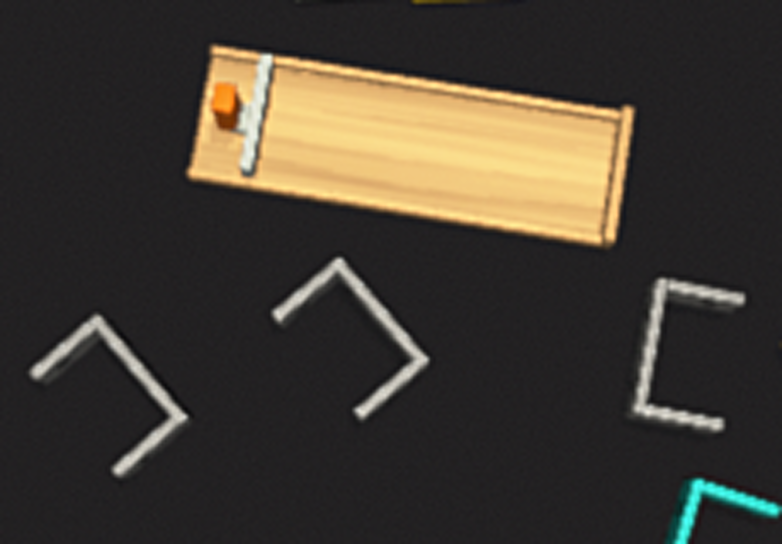

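The crop shows all three grey brackets standing as a U, plus the tray with its fence on the left (robot's +y) and end wall on the right. Now I'll fit the models to the image.

```bash
cat >> h.py <<'E'
from scipy.optimize import minimize
U=np.array([[-35,-55],[35,-55],[35,-47],[-27,-47],[-27,47],[35,47],[35,55],[-35,55]])/1e3
def T(p,xy):
    c,s=np.cos(p[2]),np.sin(p[2]); xy=np.asarray(xy); return np.c_[p[0]+c*xy[:,0]-s*xy[:,1],p[1]+s*xy[:,0]+c*xy[:,1]]
def projs(f,xy,z): return np.array([proj(f,[a,b,z]) for a,b in xy])
def fit(f,poly,z,p0,mask,pad=12,steps=(.012,.012,.15)):
    # soft area overlap of the projected polygon with the 0..1 weight image
    S=6; q=projs(f,T(p0,poly),z); lo=np.maximum(q.min(0).astype(int)-pad,0); hi=q.max(0).astype(int)+pad
    m=mask[lo[1]:hi[1],lo[0]:hi[0]].astype(np.float32); h,w=m.shape
    def cost(p,blur=0):
        r=np.zeros((h*S,w*S),np.uint8); pts=(((projs(f,T(p,poly),z)-lo+.5)*S-.5)*16).round().astype(np.int32)
        cv2.fillPoly(r,[pts],255,shift=4); r=cv2.resize(r,(w,h),interpolation=cv2.INTER_AREA)/255.; mm=m
        if blur: r=cv2.GaussianBlur(r,(0,0),blur); mm=cv2.GaussianBlur(m,(0,0),blur)
        return -(r*mm).sum()/np.sqrt((r**2).sum()*(mm**2).sum())
    p=np.array(p0,float)
    for b,k in((3,1),(1,.3),(.5,.1)):
        sim=np.vstack([p]+[p+np.eye(3)[i]*steps[i]*k for i in range(3)])
        p=minimize(cost,p,args=(b,),method='Nelder-Mead',options=dict(initial_simplex=sim,xatol=1e-5,fatol=1e-6)).x
    return p,-cost(p,.5)
def greymask(im):
    im=im.astype(float); mx,mn=im.max(2),im.min(2); return np.clip((mx-50)/120,0,1)*((mx-mn)<35)
E
python3 - <<'E'
from h import *
f='top1';im=np.load('pics/top1.npz')['img'];g=greymask(im)
# guesses (full-image px of web middle / centre) and yaw from open direction
c=lambda x,y:(220+x/3.4,130+y/3.4)
for nm,web,op in(('A',(140,367),(75,420)),('B',(382,310),(317,365)),('C',(650,345),(732,360))):
    a=ray(f,*c(*web),.05);b=ray(f,*c(*op),.05);d=b-a;yaw=np.arctan2(d[1],d[0])
    print(nm,fit(f,U,.05,[(a+b)[0]/2,(a+b)[1]/2,yaw],g))
# fence plate top
F=np.array([[-49,140],[49,140],[49,150],[-49,150]])/1e3
a=ray(f,*c(255,115),.046); yaw=-.14
p0=[a[0]+np.sin(yaw)*.145,a[1]-np.cos(yaw)*.145,yaw]
g2=g.copy(); print('fence',fit(f,F,.046,p0,g2,steps=(.008,.008,.05)))
# tray wood hull fit
hsv=cv2.cvtColor(im,cv2.COLOR_RGB2HSV); m=((hsv[...,0]>8)&(hsv[...,0]<28)&(hsv[...,1]>60)&(hsv[...,2]>90)).astype(np.uint8)
m[:120]=0;m[:,:265]=0;m[:,415:]=0;m[210:]=0
for n,u,v in(('tl',212,48),('bl',190,180),('tr',632,110),('br',612,243)): print(n,ray(f,*c(u,v),.018 if n[1]=='l' else .036))
for n,u,v in(('tr inner',620,107),('br inner',604,240)): print(n,ray(f,*c(u,v),.036))
cn=max(cv2.findContours(m,cv2.RETR_EXTERNAL,cv2.CHAIN_APPROX_NONE)[0],key=cv2.contourArea)[:,0]
cn=cn[(cn[:,0]>300)&(cn[:,0]<395)]
mid=cn[:,1]<165+ (cn[:,0]-300)*.17+10
for s,z in((cn[mid],.018),(cn[~mid],.0)):
    w=np.array([ray(f,u,v+(-.5 if z else .5),z) for u,v in s]); k=np.polyfit(w[:,1],w[:,0],1); print('edge',z,k,-np.arctan(k[0]),np.std(np.polyval(k,w[:,1])-w[:,0]))
E
```

```text
A (array([0.42218579, 0.2293786 , 2.28365279]), np.float64(0.9934064062777883))
B (array([0.46614908, 0.03715286, 2.26952282]), np.float64(0.9917625476805098))
C (array([ 0.45051677, -0.23167283, -1.77996405]), np.float64(0.9921133489252283))
fence (array([ 0.62804554, -0.03107611, -0.16593213]), np.float64(0.9114401102062581))
tl [0.71309748 0.14996122 0.018     ]
bl [0.60051084 0.16754608 0.018     ]
tr [ 0.65169185 -0.19661826  0.036     ]
br [ 0.54119398 -0.17653576  0.036     ]
tr inner [ 0.65432287 -0.18686501  0.036     ]
br inner [ 0.54372343 -0.170141    0.036     ]
edge 0.018 [0.17747708 0.69123199] -0.17564812631800164 0.0008410147719337241
edge 0.0 [0.17685614 0.57590078] -0.17504608254282508 0.0008259424556183192
```

Candidates:
- **Grey brackets:** A at px (252,246), B at (323,229) and C at (422,233). All three are chosen.
- **Look-alikes to leave alone:** turquoise (431,295) and yellow (476,235).

Plan: B goes at the end wall and A at the fence side, both opening toward −x. C goes in the middle, opening toward +x. First I move over B.

Call:
{"op": "jog_arm", "data": {"series": [[[266,307,0,0,0,0,1],[266,307,0,0,0,0,1],[266,307,0,0,0,0,1],[266,307,0,0,0,0,1],[266,307,0,0,0,0,1],[266,307,0,0,0,0,1],[266,307,0,0,0,0,1],[266,307,0,0,0,0,1],[266,307,0,0,0,0,1],[332,670,-40,0,0,0.47,0.7],[332,670,-40,0,0,0.47,0.7],[332,670,-40,0,0,0.47,0.7],[332,670,-40,0,0,0.47,0.7],[332,670,-40,0,0,0.47,0.7],[332,670,-40,0,0,0.47,0.7],[332,670,-40,0,0,0.47,0.7],[332,670,-40,0,0,0.47,0.7],[332,670,-40,0,0,0.47,0.7],[332,670,-40,0,0,0.47,0.7],[332,670,-40,0,0,0.47,0.7]]]}}

```text
time: 1.77
tcp_pos: [0.4861, 0.019, 0.1824]
tool_rot: [0.643, -0.641, 0.296, -0.295]
force: [0.0, 0.2, -0.6]
width: 0.705
```

```bash
cat >> h.py <<'E'
from scipy.spatial.transform import Rotation as Rot
def st():
    s=bot.sense(); q=s['tool_rot']; M=Rot.from_quat(np.r_[q[1:],q[0]]).as_matrix()
    print('t%.2f'%s['time'],'tcp',(s['tcp_pos']*1e3).round(1),'jaw %.4f'%np.arctan2(M[1,0],M[0,0]),'app',M[:,1].round(3),'F',s['force'].round(1),'w%.3f'%s['width'],'q7 %.2f'%s['joint_pos'][6])
E
python3 - <<'E'
from h import *
st(); s=snap('wrist','w1'); print(s['extrinsics'].round(3))
E
```

```text
t1.77 tcp [486.1  19.  182.4] jaw -0.8624 app [ 0.     0.003 -1.   ] F [ 0.   0.2 -0.6] w0.705 q7 -1.16
[[ 0.65  -0.728 -0.218  0.546]
 [-0.76  -0.624 -0.183  0.069]
 [-0.002  0.285 -0.959  0.345]
 [ 0.     0.     0.     1.   ]]
```

View pics/w1.png

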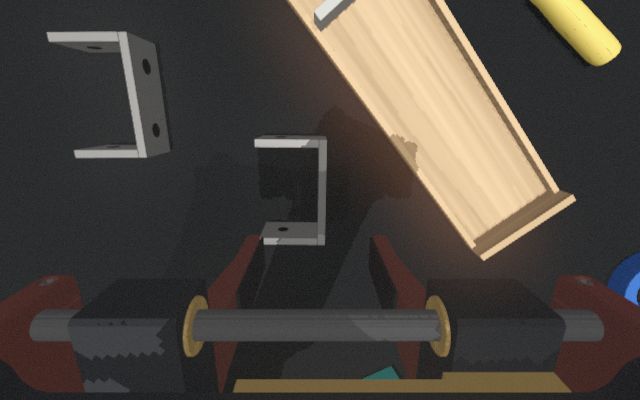

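The wrist view shows bracket B at (290,190), A at (110,95), and the tray with its end wall at (520,225). I'll overlay the model predictions to check both the poses and the tray's origin.

Run:
```python
from h import *
f='w1'; im=cv2.imread('pics/w1.png')
x0,y0,x1,y1=240,100,590,280;k=2.28
im=cv2.resize(im[y0:y1,x0:x1],None,fx=k,fy=k,interpolation=cv2.INTER_CUBIC)
def dr(xy,z,c,closed=True):
    q=((projs(f,xy,z)-[x0,y0]+.5)*k-.5)
    cv2.polylines(im,[(q*16).round().astype(np.int32)],closed,c,1,cv2.LINE_AA,4); print((projs(f,xy,z)).round(1).tolist())
dr(T([.46615,.03715,2.2695],U),.05,(0,255,0))
tr=[.628,-.0311,-.1754]
t=lambda p:T(tr,np.array(p)/1e3)
dr(t([[-56,-155],[56,-155]]),.036,(0,0,255),False)
dr(t([[-50,-155],[50,-155]]),.006,(255,0,0),False)
dr(t([[-50,0],[-50,-155]]),.018,(255,0,255),False)
dr(t([[50,0],[50,-155]]),.018,(255,0,255),False)
cv2.imwrite('pics/ov1.png',im)
```

```text
[[325.2, 142.6], [252.2, 141.9], [252.6, 150.3], [316.8, 150.9], [316.0, 240.7], [257.2, 240.2], [257.5, 247.1], [323.4, 247.7]]
[[480.9, 259.9], [573.2, 199.2]]
[[472.4, 245.6], [547.4, 195.3]]
[[402.1, 147.2], [477.5, 249.9]]
[[484.0, 83.4], [555.2, 198.1]]
```

View pics/ov1.png

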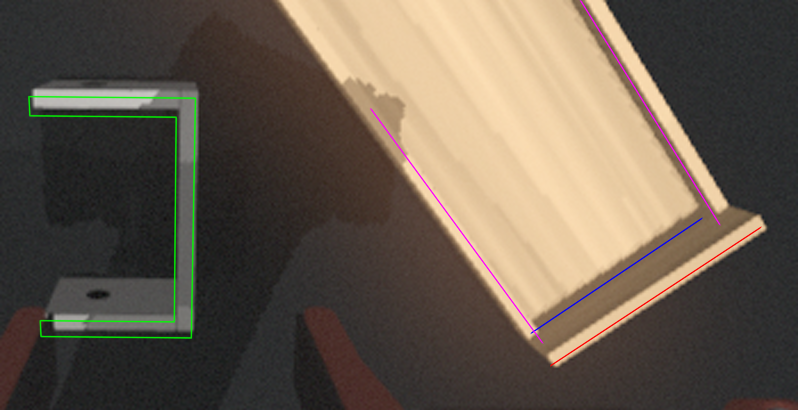

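The bracket and the tray share the same small offset of about 3 px, so their relative geometry holds. The tray origin is consistent. Descending on B's web.

Call:
{"op": "jog_arm", "data": {"series": [[[0,0,-40,0,0,0,0.7],[0,0,-80,0,0,0,0.7],[0,0,-120,0,0,0,0.7],[0,0,-145,0,0,0,0.7],[0,0,-164,0,0,0,0.7],[0,0,-164,0,0,0,0.7],[0,0,-164,0,0,0,0],[0,0,-164,0,0,0,0],[0,0,-164,0,0,0,0],[0,0,-164,0,0,0,0],[0,0,-164,0,0,0,0],[0,0,-164,0,0,0,0]]], "force": 30}}

```text
time: 2.82
tcp_pos: [0.4863, 0.0126, 0.0194]
tool_rot: [0.641, -0.641, 0.298, -0.299]
force: [-0.2, 1.0, -0.2]
width: 0.281
```

Run:
```python
from h import *
st(); snap('top','top2')
g=greymask(np.load('pics/top2.npz')['img'])
tr=[.628,-.0311,-.1754]
for n,o in(('B',(10,-96)),('A',(10,27)),('C',(-10,-45))):
    c=T(tr,np.array([o])/1e3)[0]; print(n,'centre',c.round(4),'web',T(np.r_[c,tr[2]+(np.pi if n!='C' else 0)],[[-.031,0]])[0].round(4))
```

```text
t2.82 tcp [486.3  12.6  19.4] jaw -0.8712 app [ 0.001 -0.    -1.   ] F [-0.2  1.  -0.2] w0.281 q7 -1.33
B centre [ 0.6211 -0.1274] web [ 0.6516 -0.1328]
A centre [ 0.6426 -0.0063] web [ 0.6731 -0.0117]
C centre [ 0.6103 -0.0737] web [ 0.5798 -0.0683]
```

Call:
{"op": "jog_arm", "data": {"series": [[[0,0,0,0,0,0,0],[0,0,0,0,0,0,0],[0,0,0,0,0,0,0],[0,0,0,0,0,0,0],[0,0,0,0,0,0,0],[0,0,0,0,0,0,0]]], "force": 30}}

```text
time: 3.37
tcp_pos: [0.4859, 0.0127, 0.0188]
tool_rot: [-0.641, 0.641, -0.298, 0.298]
force: [-1.0, -0.9, 5.3]
width: 0.089
```

Call:
{"op": "jog_arm", "data": {"series": [[[0,0,30,0,0,0,0],[0,0,60,0,0,0,0],[0,0,85,0,0,0,0],[30,-26,85,0,0,0.12,0],[58,-51,85,0,0,0.24,0],[86,-76,85,0,0,0.36,0],[114,-100,85,0,0,0.48,0],[142,-125,85,0,0,0.6,0],[166,-146,85,0,0,0.697,0],[166,-146,85,0,0,0.697,0],[166,-146,85,0,0,0.697,0],[166,-146,60,0,0,0.697,0],[166,-146,45,0,0,0.697,0],[166,-146,45,0,0,0.697,0]]]}}

```text
time: 4.53
tcp_pos: [0.648, -0.1319, 0.0596]
tool_rot: [0.705, -0.704, 0.064, -0.058]
force: [-0.7, -0.1, -1.4]
width: 0.089
```

Run:
```python
from h import *
st(); s=snap('wrist','w2')
f='w2'; im=cv2.imread('pics/w2.png')
tr=[.628,-.0311,-.1754]
t=lambda p:T(tr,np.array(p)/1e3)
def dr(xy,z,c,cl=True):
    cv2.polylines(im,[(projs(f,xy,z)*16).round().astype(np.int32)],cl,c,1,cv2.LINE_AA,4)
dr(t([[-50,-155],[50,-155]]),.036,(0,0,255),False)
dr(t([[-50,130],[-50,-155],[50,-155],[50,130]]),.006,(255,0,0),False)
dr(t([[-49,140],[49,140],[49,150],[-49,150]]),.046,(0,0,255))
cv2.imwrite('pics/ov2.png',im)
```

```text
t4.53 tcp [ 648.  -131.9   59.6] jaw -0.1728 app [-0.007  0.001 -1.   ] F [-0.7 -0.1 -1.4] w0.089 q7 -0.38
```

View pics/ov2.png

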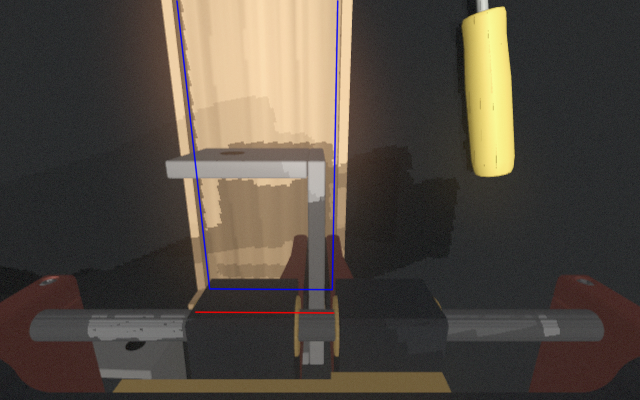

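The tray overlay matches the image, and the held bracket is aligned with the tray, with its front leg at (245,165). Before lowering, I check numerically how the bracket sits along y.

Run:
```python
from h import *
st()
yaw=-.1728+np.pi; c=T([.648,-.1319,yaw],[[.031,0]])[0]
print(projs('w2',T(np.r_[c,yaw],U),.0908).round(1).tolist())
g=cv2.cvtColor(np.load('pics/w2.npz')['img'],cv2.COLOR_RGB2GRAY)
for col in(200,290): print(col,[(r,int(g[r,col])) for r in range(142,186,2)])
print([(c,int(g[200,c])) for c in range(298,336,2)])
```

```text
t4.58 tcp [ 649.2 -132.    61.4] jaw -0.1728 app [-0.005  0.001 -1.   ] F [-0.3 -0.3 -0.4] w0.092 q7 -0.38
[[323.8, 168.4], [164.3, 168.3], [166.9, 186.1], [305.7, 186.2], [307.6, 357.8], [191.8, 357.1], [193.6, 369.1], [322.5, 369.9]]
200 [(142, 179), (144, 179), (146, 181), (148, 180), (150, 117), (152, 97), (154, 96), (156, 94), (158, 96), (160, 108), (162, 163), (164, 164), (166, 164), (168, 165), (170, 162), (172, 161), (174, 161), (176, 158), (178, 141), (180, 125), (182, 120), (184, 116)]
290 [(142, 139), (144, 138), (146, 136), (148, 118), (150, 104), (152, 105), (154, 101), (156, 102), (158, 103), (160, 117), (162, 183), (164, 194), (166, 193), (168, 190), (170, 190), (172, 188), (174, 186), (176, 180), (178, 183), (180, 195), (182, 195), (184, 133)]
[(298, 125), (300, 125), (302, 127), (304, 125), (306, 126), (308, 143), (310, 169), (312, 169), (314, 168), (316, 167), (318, 160), (320, 103), (322, 126), (324, 106), (326, 117), (328, 124), (330, 141), (332, 144), (334, 133)]
```

B sits about 3 mm toward +y from the estimate, which leaves more room at the end wall. Lowering, releasing and going to A.

Call:
{"op": "jog_arm", "data": {"series": [[[0,0,-15,0,0,0,0],[0,0,-28,0,0,0,0],[0,0,-34,0,0,0,0],[0,0,-38,0,0,0,0],[0,0,-39,0,0,0,0],[0,0,-39,0,0,0,0],[0,0,-39,0,0,0,0]]]}}

```text
time: 5.17
tcp_pos: [0.6518, -0.1332, 0.0248]
tool_rot: [-0.704, 0.704, -0.061, 0.061]
force: [-1.4, 0.2, 1.1]
width: 0.087
```

Call:
{"op": "jog_arm", "data": {"series": [[[0,0,0,0,0,0,0.4],[0,0,0,0,0,0,0.4],[0,0,0,0,0,0,0.4],[0,0,0,0,0,0,0.4],[0,0,30,0,0,0,0.5],[0,0,65,0,0,0,0.7],[0,0,96,0,0,0,0.7],[-207,341,96,0,0,-0.684,0.7],[-207,341,96,0,0,-0.684,0.7],[-207,341,96,0,0,-0.684,0.7],[-207,341,96,0,0,-0.684,0.7],[-207,341,96,0,0,-0.684,0.7],[-207,341,96,0,0,-0.684,0.7],[-207,341,96,0,0,-0.684,0.7],[-207,341,96,0,0,-0.684,0.7],[-207,341,96,0,0,-0.684,0.7],[-207,341,96,0,0,-0.684,0.7],[-207,341,96,0,0,-0.684,0.7],[-207,341,96,0,0,-0.684,0.7],[-207,341,96,0,0,-0.684,0.7]]]}}

```text
time: 6.83
tcp_pos: [0.4453, 0.207, 0.1207]
tool_rot: [-0.643, 0.643, -0.294, 0.295]
force: [-0.0, -0.1, -0.5]
width: 0.699
```

Run:
```python
from h import *
st(); snap('top','top3'); im=np.load('pics/top3.npz')['img']; g=greymask(im)
f='top3'
for nm,p,z in(('A',[.4222,.2294,2.2837],.05),('C',[.4505,-.2317,-1.78],.05),('Btray',[.6211,-.1244,2.966],.056)):
    print(nm,fit(f,U,z,p,g,pad=8,steps=(.005,.005,.05)))
cv2.imwrite('pics/crop3.png',cv2.resize(cv2.imread('pics/top3.png')[130:290,220:450],None,fx=3.4,fy=3.4,interpolation=cv2.INTER_CUBIC))
```

```text
t6.83 tcp [445.3 207.  120.7] jaw -0.8587 app [ 0.    -0.001 -1.   ] F [-0.  -0.1 -0.5] w0.699 q7 -1.64
A (array([0.41221987, 0.22429567, 2.30429545]), np.float64(0.35111401832700806))
C (array([ 0.45049545, -0.23166514, -1.78075049]), np.float64(0.9921945919125147))
Btray (array([ 0.61775542, -0.12434281,  2.97095133]), np.float64(0.9667148202970427))
```

View pics/crop3.png

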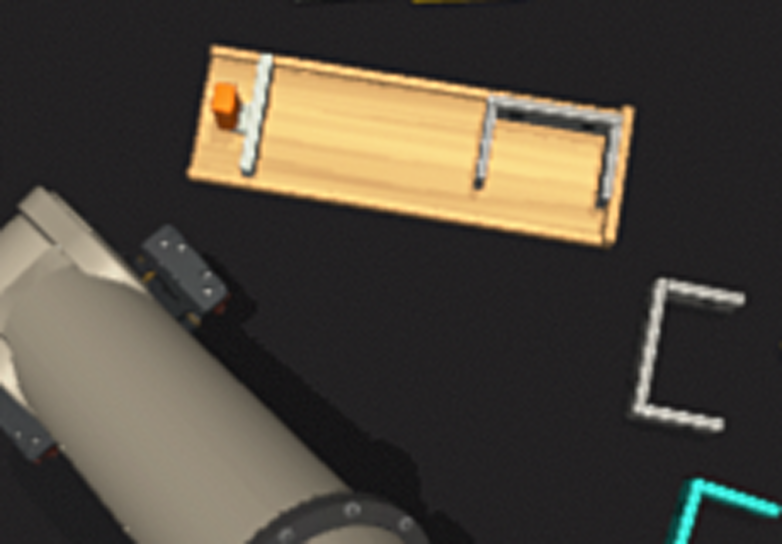

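B now stands in the tray by the end wall, with its web on the far side (crop 490–620, 100). The gripper is over A and I'm grasping it.

Call:
{"op": "jog_arm", "data": {"series": [[[0,0,-40,0,0,0,0.6],[0,0,-75,0,0,0,0.6],[0,0,-95,0,0,0,0.6],[0,0,-102,0,0,0,0.6],[0,0,-102,0,0,0,0],[0,0,-102,0,0,0,0],[0,0,-102,0,0,0,0],[0,0,-102,0,0,0,0],[0,0,-102,0,0,0,0],[0,0,-102,0,0,0,0],[0,0,-102,0,0,0,0],[0,0,-102,0,0,0,0],[0,0,-102,0,0,0,0],[0,0,-102,0,0,0,0],[0,0,-102,0,0,0,0]]], "force": 30}}

```text
time: 8.13
tcp_pos: [0.4451, 0.2078, 0.0192]
tool_rot: [0.643, -0.643, 0.294, -0.294]
force: [-0.1, -1.0, 5.9]
width: 0.096
```

Call:
{"op": "jog_arm", "data": {"series": [[[0,0,35,0,0,0,0],[0,0,70,0,0,0,0],[0,0,95,0,0,0,0],[25,-24,95,0,0,0.08,0],[50,-47,95,0,0,0.16,0],[75,-71,95,0,0,0.24,0],[100,-95,95,0,0,0.32,0],[125,-118,95,0,0,0.4,0],[150,-142,95,0,0,0.48,0],[175,-166,95,0,0,0.56,0],[200,-190,95,0,0,0.62,0],[229,-217,95,0,0,0.682,0],[229,-217,95,0,0,0.682,0],[229,-217,75,0,0,0.682,0],[229,-217,55,0,0,0.682,0],[229,-217,45,0,0,0.682,0],[229,-217,45,0,0,0.682,0],[229,-217,45,0,0,0.682,0]]]}}

```text
time: 9.63
tcp_pos: [0.6732, -0.009, 0.0632]
tool_rot: [-0.704, 0.704, -0.063, 0.062]
force: [0.1, 0.4, -1.7]
width: 0.083
```

Run:
```python
from h import *
st(); s=snap('wrist','w3'); c,sn=np.cos(-.1754),np.sin(-.1754)
s=bot.sense();yaw=-.1754+np.pi; p=s['tcp_pos']; z=p[2]-.0188+.05
c=T([p[0],p[1],yaw],[[.031,0]])[0]
print('pred U',projs('w3',T(np.r_[c,yaw],U),z).round(1).tolist())
tr=[.628,-.0311,-.1754]
im=cv2.imread('pics/w3.png')
for xy,zz in((T(tr,np.array([[-49,140],[49,140],[49,150],[-49,150]])/1e3),.046),(T(tr,np.array([[-50,-155],[50,-155],[50,130],[-50,130]])/1e3),.006),(T(np.r_[c,yaw],U),z)):
    cv2.polylines(im,[(projs('w3',xy,zz)*16).round().astype(np.int32)],True,(0,0,255),1,cv2.LINE_AA,4)
cv2.imwrite('pics/ov3.png',im)
```

```text
t9.63 tcp [673.2  -9.   63.2] jaw -0.1757 app [-0.001  0.    -1.   ] F [ 0.1  0.4 -1.7] w0.083 q7 -0.58
pred U [[326.0, 168.3], [164.7, 168.4], [167.3, 186.4], [307.7, 186.3], [309.4, 359.0], [192.5, 358.9], [194.3, 371.0], [324.4, 371.0]]
```

View pics/ov3.png

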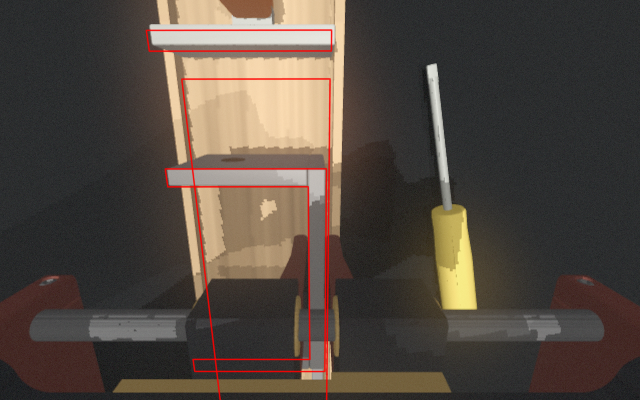

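A is held centred and squarely over the fence end, and the fence overlay agrees within about 1 mm. Lowering and releasing, then on to C.

Call:
{"op": "jog_arm", "data": {"series": [[[0,0,-15,0,0,0,0],[0,0,-28,0,0,0,0],[0,0,-34,0,0,0,0],[0,0,-38,0,0,0,0],[0,0,-39,0,0,0,0],[0,0,-39,0,0,0,0],[0,0,-39,0,0,0,0]]]}}

```text
time: 10.27
tcp_pos: [0.6728, -0.0095, 0.0252]
tool_rot: [-0.704, 0.705, -0.063, 0.061]
force: [-5.4, -1.8, 7.1]
width: 0.093
```

Call:
{"op": "jog_arm", "data": {"series": [[[0,0,0,0,0,0,0.4],[0,0,0,0,0,0,0.4],[0,0,0,0,0,0,0.4],[0,0,0,0,0,0,0.4],[0,0,30,0,0,0,0.5],[0,0,65,0,0,0,0.5],[0,0,96,0,0,0,0.5],[-240,-185,96,0,0,-1.605,0.5],[-240,-185,96,0,0,-1.605,0.5],[-240,-185,96,0,0,-1.605,0.5],[-240,-185,96,0,0,-1.605,0.5],[-240,-185,96,0,0,-1.605,0.5],[-240,-185,96,0,0,-1.605,0.5],[-240,-185,96,0,0,-1.605,0.5],[-240,-185,96,0,0,-1.605,0.5],[-240,-185,96,0,0,-1.605,0.5],[-240,-185,96,0,0,-1.605,0.5],[-240,-185,96,0,0,-1.605,0.5],[-240,-185,96,0,0,-1.605,0.5],[-240,-185,96,0,0,-1.605,0.5]]]}}

```text
time: 11.93
tcp_pos: [0.434, -0.1943, 0.1208]
tool_rot: [-0.443, 0.443, -0.551, 0.551]
force: [-0.3, 0.0, 0.2]
width: 0.499
```

Call:
{"op": "jog_arm", "data": {"series": [[[0,0,0,0,0,0,0.5],[0,0,0,0,0,0,0.5],[0,0,0,0,0,0,0.5],[0,0,0,0,0,0,0.5]]]}}

```text
time: 12.27
tcp_pos: [0.4338, -0.1942, 0.1207]
tool_rot: [-0.445, 0.445, -0.549, 0.549]
force: [1.0, 0.4, -0.3]
width: 0.501
```

Run:
```python
from h import *
st(); snap('wrist','w4'); snap('top','top4')
a=cv2.imread('pics/w4.png'); 
tr=[.628,-.0311,-.1754]
for xy,zz in((T([.4530,-.2296,-1.7805],U),.05),(T([.628,-.0311,-.1754],T([.010,.030,np.pi],U)),.056),(T([.628,-.0311,-.1754],T([.010,-.093,np.pi],U)),.056)):
    cv2.polylines(a,[(projs('w4',xy,zz)*16).round().astype(np.int32)],True,(0,0,255),1,cv2.LINE_AA,4)
b=cv2.resize(cv2.imread('pics/top4.png')[130:230,270:430],None,fx=2,fy=2,interpolation=cv2.INTER_CUBIC)
a=np.vstack([a,np.pad(b,((0,0),(0,320),(0,0)))]); cv2.imwrite('pics/ov4.png',a)
```

```text
t12.27 tcp [ 433.8 -194.2  120.7] jaw -1.7787 app [ 0.  0. -1.] F [ 1.   0.4 -0.3] w0.501 q7 -1.59
```

View pics/ov4.png

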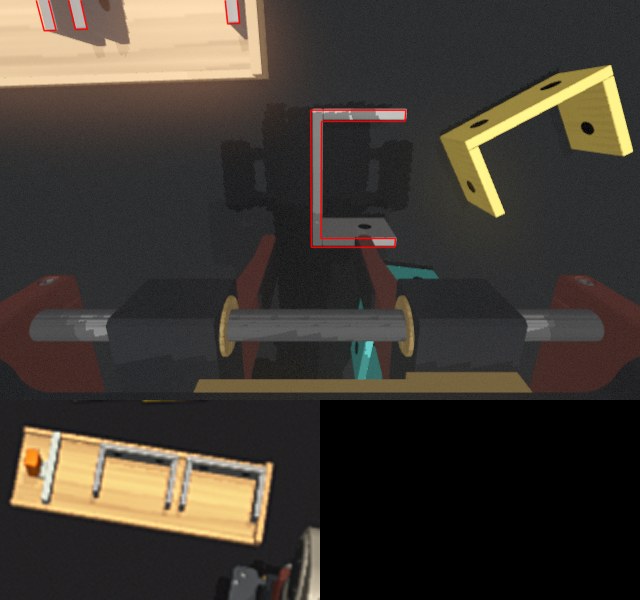

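C, B and A all match the overlay to within about 1 px. The lower strip shows B and A in the tray with a gap between them and the fence open. The turquoise piece is clear of the fingers, so I'm grasping C.

Call:
{"op": "jog_arm", "data": {"series": [[[0,0,-40,0,0,0,0.5],[0,0,-75,0,0,0,0.5],[0,0,-95,0,0,0,0.5],[0,0,-102,0,0,0,0.5],[0,0,-102,0,0,0,0],[0,0,-102,0,0,0,0],[0,0,-102,0,0,0,0],[0,0,-102,0,0,0,0],[0,0,-102,0,0,0,0],[0,0,-102,0,0,0,0],[0,0,-102,0,0,0,0],[0,0,-102,0,0,0,0],[0,0,-102,0,0,0,0],[0,0,-102,0,0,0,0]]], "force": 40}}

```text
time: 13.53
tcp_pos: [0.4344, -0.1946, 0.0195]
tool_rot: [-0.445, 0.445, -0.549, 0.55]
force: [-1.5, 0.0, 7.9]
width: 0.091
```

Call:
{"op": "jog_arm", "data": {"series": [[[0,0,35,0,0,0,0],[0,0,70,0,0,0,0],[0,0,95,0,0,0,0],[10,8,95,0,0,0.12,0],[21,15,95,0,0,0.24,0],[32,23,95,0,0,0.36,0],[43,31,95,0,0,0.48,0],[53,38,95,0,0,0.6,0],[64,46,95,0,0,0.72,0],[75,54,95,0,0,0.84,0],[85,62,95,0,0,0.96,0],[96,69,95,0,0,1.08,0],[106,77,95,0,0,1.2,0],[117,85,95,0,0,1.32,0],[127,92,95,0,0,1.44,0],[136,99,95,0,0,1.54,0],[142,103,85,0,0,1.605,0],[142,103,72,0,0,1.605,0],[142,103,68,0,0,1.605,0],[142,103,68,0,0,1.605,0]]]}}

```text
time: 15.2
tcp_pos: [0.5736, -0.0919, 0.0847]
tool_rot: [-0.704, 0.704, -0.064, 0.062]
force: [-0.4, -0.4, -1.6]
width: 0.085
```

Run:
```python
from h import *
bot.sense(); s=snap('wrist','w5'); st(); s=bot.sense(); p=s['tcp_pos']; yaw=-.1754; z=p[2]-.0188+.05
c=T([p[0],p[1],yaw],[[.031,.026]])[0]
a=cv2.imread('pics/w5.png')
for xy,zz,col in((T(np.r_[c,yaw],U),z,(0,0,255)),(T([.628,-.0311,-.1754],T([.010,.030,np.pi],U)),.056,(0,255,0)),(T([.628,-.0311,-.1754],T([.010,-.093,np.pi],U)),.056,(0,255,0))):
    cv2.polylines(a,[(projs('w5',xy,zz)*16).round().astype(np.int32)],True,col,1,cv2.LINE_AA,4)
cv2.imwrite('pics/ov5.png',a)
```

```text
t15.25 tcp [574.3 -91.9  85.6] jaw -0.1781 app [-0.003 -0.    -1.   ] F [ 0.5  0.2 -1.2] w0.088 q7 -0.46
```

View pics/ov5.png

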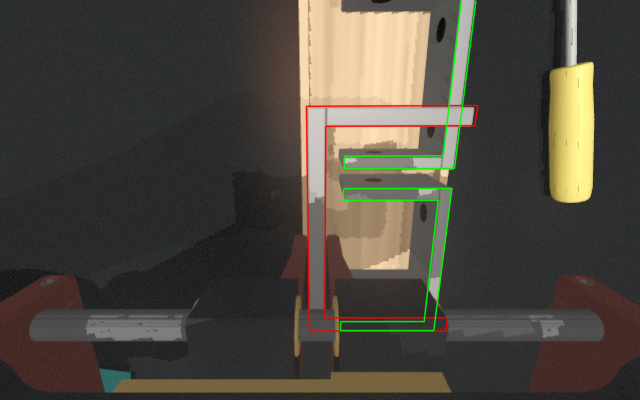

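The overlay matches all three brackets: C is held squarely and will straddle the two adjoining legs (rows 160–195). Lowering and releasing.

Call:
{"op": "jog_arm", "data": {"series": [[[0,0,0,0,0,0,0],[0,0,-18,0,0,0,0],[0,0,-36,0,0,0,0],[0,0,-50,0,0,0,0],[0,0,-57,0,0,0,0],[0,0,-61,0,0,0,0],[0,0,-62,0,0,0,0],[0,0,-62,0,0,0,0],[0,0,-62,0,0,0,0]]]}}

```text
time: 16.0
tcp_pos: [0.5759, -0.0914, 0.0256]
tool_rot: [-0.704, 0.705, -0.062, 0.062]
force: [-3.1, 0.1, 5.7]
width: 0.09
```

Call:
{"op": "jog_arm", "data": {"series": [[[0,0,0,0,0,0,0.35],[0,0,0,0,0,0,0.35],[0,0,0,0,0,0,0.35],[0,0,0,0,0,0,0.35],[0,0,30,0,0,0,0.35],[0,0,65,0,0,0,0.6],[0,0,100,0,0,0,0.6],[14,38,110,0,0,0,0.6],[28,76,110,0,0,0,0.6],[42,114,110,0,0,0,0.6],[56,152,110,0,0,0,0.6],[70,190,110,0,0,0,0.6],[83,228,110,0,0,0,0.6],[83,228,110,0,0,0,0.6],[83,228,100,0,0,0,0.6],[83,228,100,0,0,0,0.6]]]}}

```text
time: 17.33
tcp_pos: [0.6577, 0.1358, 0.1223]
tool_rot: [-0.704, 0.705, -0.063, 0.061]
force: [-0.8, -0.4, -1.0]
width: 0.597
```

Run:
```python
from h import *
st(); snap('wrist','w6'); snap('top','top6')
a=cv2.imread('pics/w6.png')
t=lambda p:T([.628,-.0311,-.1754],np.array(p)/1e3)
cv2.polylines(a,[(projs('w6',t([[-12,160],[12,160],[12,178],[-12,178]]),.078)*16).round().astype(np.int32)],True,(0,255,0),1,cv2.LINE_AA,4)
cv2.polylines(a,[(projs('w6',t([[-49,140],[49,140],[49,150],[-49,150]]),.046)*16).round().astype(np.int32)],True,(0,0,255),1,cv2.LINE_AA,4)
b=cv2.resize(cv2.imread('pics/top6.png')[130:230,270:430],None,fx=2,fy=2,interpolation=cv2.INTER_CUBIC)
cv2.imwrite('pics/ov6.png',np.vstack([a,np.pad(b,((0,0),(0,320),(0,0)))]))
```

```text
t17.33 tcp [657.7 135.8 122.3] jaw -0.1758 app [-0.003 -0.002 -1.   ] F [-0.8 -0.4 -1. ] w0.597 q7 -0.79
```

View pics/ov6.png

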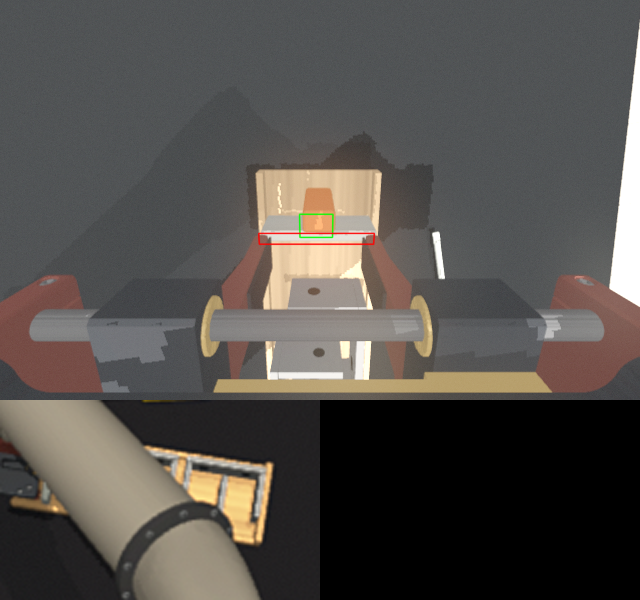

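The post (318,215) is centred between the fingers, and the fence is still open. Gripping the post across its width.

Call:
{"op": "jog_arm", "data": {"series": [[[0,0,-30,0,0,0,0.6],[0,0,-55,0,0,0,0.6],[0,0,-70,0,0,0,0.6],[0,0,-72,0,0,0,0.6],[0,0,-72,0,0,0,0.1],[0,0,-72,0,0,0,0.1],[0,0,-72,0,0,0,0.1],[0,0,-72,0,0,0,0.1],[0,0,-72,0,0,0,0.1],[0,0,-72,0,0,0,0.1],[0,0,-72,0,0,0,0.1],[0,0,-72,0,0,0,0.1],[0,0,-72,0,0,0,0.1],[0,0,-72,0,0,0,0.1]]], "force": 30}}

```text
time: 18.6
tcp_pos: [0.6594, 0.137, 0.0539]
tool_rot: [0.704, -0.704, 0.062, -0.063]
force: [-1.5, 0.7, 5.6]
width: 0.268
```

Call:
{"op": "jog_arm", "data": {"series": [[[-1.7,-9.8,0,0,0,0,0.1],[-3.5,-19.7,0,0,0,0,0.1],[-5.2,-29.5,0,0,0,0,0.1],[-7,-39.4,0,0,0,0,0.1],[-8,-45.3,0,0,0,0,0.1],[-8.7,-49.2,0,0,0,0,0.1],[-9.2,-52.2,0,0,0,0,0.1],[-9.7,-55.1,0,0,0,0,0.1],[-10.3,-58.1,0,0,0,0,0.1],[-10.8,-61,0,0,0,0,0.1],[-11.3,-64,0,0,0,0,0.1],[-11.8,-67,0,0,0,0,0.1],[-12.2,-68.9,0,0,0,0,0.1],[-12.2,-68.9,0,0,0,0,0.1],[-12.2,-68.9,0,0,0,0,0.1]]]}}

```text
time: 19.85
tcp_pos: [0.6472, 0.0679, 0.0539]
tool_rot: [0.705, -0.704, 0.062, -0.063]
force: [-0.9, 2.7, 7.1]
width: 0.271
```

Call:
{"op": "jog_arm", "data": {"series": [[[-0.3,-2,0,0,0,0,0.1],[-0.5,-3,0,0,0,0,0.1],[-0.5,-3,0,0,0,0,0.1],[-0.5,-3,0,0,0,0,0.1]]]}}

```text
time: 20.18
tcp_pos: [0.6469, 0.0665, 0.0539]
tool_rot: [0.705, -0.703, 0.061, -0.063]
force: [0.6, 4.3, 5.6]
width: 0.27
```

Call:
{"op": "jog_arm", "data": {"series": [[[-0.2,-1,0,0,0,0,0.1],[-0.3,-2,0,0,0,0,0.1],[-0.3,-2,0,0,0,0,0.1],[-0.3,-2,0,0,0,0,0.1]]]}}

```text
time: 20.52
tcp_pos: [0.6469, 0.0665, 0.0539]
tool_rot: [0.706, -0.702, 0.06, -0.063]
force: [2.8, 9.1, 3.0]
width: 0.271
```

Call:
{"op": "jog_arm", "data": {"series": [[[-0.2,-1,0,0,0,0,0.1],[-0.3,-2,0,0,0,0,0.1],[-0.3,-2,0,0,0,0,0.1],[-0.3,-2,0,0,0,0,0.1]]]}}

```text
time: 20.85
tcp_pos: [0.6469, 0.0664, 0.0539]
tool_rot: [0.707, -0.702, 0.06, -0.062]
force: [4.6, 12.5, 0.8]
width: 0.271
```

Call:
{"op": "jog_arm", "data": {"series": [[[-0.3,-2,0,0,0,0,0.1],[-0.5,-3,0,0,0,0,0.1],[-0.5,-3,0,0,0,0,0.1],[-0.5,-3,0,0,0,0,0.1],[-0.5,-3,0,0,0,0,0.1],[-0.5,-3,0,0,0,0,0.1]]]}}

```text
time: 21.35
tcp_pos: [0.6469, 0.0662, 0.054]
tool_rot: [0.709, -0.7, 0.059, -0.062]
force: [6.2, 17.5, -2.6]
width: 0.273
```

Run:
```python
from h import *
st()
```

```text
t21.35 tcp [646.9  66.2  54. ] jaw -0.1710 app [ 0.006  0.011 -1.   ] F [ 6.2 17.5 -2.6] w0.273 q7 -0.72
```

It's a hard stop. I relieve the load, release and move aside for a look.

Call:
{"op": "jog_arm", "data": {"series": [[[0.7,4,0,0,0,0,0.1],[1.2,7,0,0,0,0,0.1],[1.2,7,0,0,0,0,0.1],[1.2,7,0,0,0,0,0.1]]]}}

```text
time: 21.68
tcp_pos: [0.6469, 0.0662, 0.0539]
tool_rot: [0.705, -0.704, 0.061, -0.063]
force: [-0.8, 3.6, 6.1]
width: 0.272
```

Call:
{"op": "jog_arm", "data": {"series": [[[0,0,0,0,0,0,0.5],[0,0,0,0,0,0,0.5],[0,0,0,0,0,0,0.5],[0,0,0,0,0,0,0.5],[0,0,40,0,0,0,0.5],[0,0,80,0,0,0,0.5],[0,-20,120,0,0,0,0.5],[0,-60,150,0,0,0,0.5],[-10,-100,180,0,0,0,0.5],[-20,-140,200,0,0,0,0.5],[-20,-180,210,0,0,0,0.5],[-20,-210,210,0,0,0,0.5],[-20,-210,210,0,0,0,0.5],[-20,-210,210,0,0,0,0.5],[-20,-210,210,0,0,0,0.5]]]}}

```text
time: 22.93
tcp_pos: [0.6257, -0.1458, 0.2621]
tool_rot: [0.704, -0.704, 0.063, -0.062]
force: [-0.1, 0.7, -0.1]
width: 0.501
```

Run:
```python
from h import *
st(); s=snap('wrist','w7'); f='w7'
t=lambda p:T([.628,-.0311,-.1754],np.array(p)/1e3)
for n,p,z in(('endtop',[[-50,-155],[50,-155]],.036),('fence',[[-49,65],[49,65]],.046),('post',[[0,94]],.078)): print(n,projs(f,t(p),z).round(0).tolist())
```

```text
t22.93 tcp [ 625.7 -145.8  262.1] jaw -0.1779 app [-0.001  0.    -1.   ] F [-0.1  0.7 -0.1] w0.501 q7 -0.27
endtop [[266.0, 206.0], [340.0, 206.0]]
fence [[255.0, 18.0], [344.0, 18.0]]
post [[297.0, -25.0]]
```

Run:
```python
from h import *
f='w7'; a=cv2.imread('pics/w7.png'); k=2.6;x0,y0,x1,y1=235,0,385,230
A=cv2.resize(a[y0:y1,x0:x1],None,fx=k,fy=k,interpolation=cv2.INTER_CUBIC); B=A.copy()
tr=[.628,-.0311,-.1754]
def dr(p,z,c): cv2.polylines(B,[(((projs(f,T(tr,p),z)-[x0,y0]+.5)*k-.5)*16).round().astype(np.int32)],True,c,1,cv2.LINE_AA,4)
dr(T([.010,-.100,np.pi],U),.056,(0,255,0));dr(T([.010,.010,np.pi],U),.056,(0,255,0));dr(T([-.010,-.042,0],U),.056,(0,0,255))
dr(np.array([[-49,65],[49,65],[49,75],[-49,75]])/1e3,.046,(255,0,255)); dr(np.array([[-50,-155],[50,-155]])/1e3,.036,(255,255,0))
cv2.imwrite('pics/ov7.png',np.hstack([A,B]))
```

```text
(no output)
```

View pics/ov7.png

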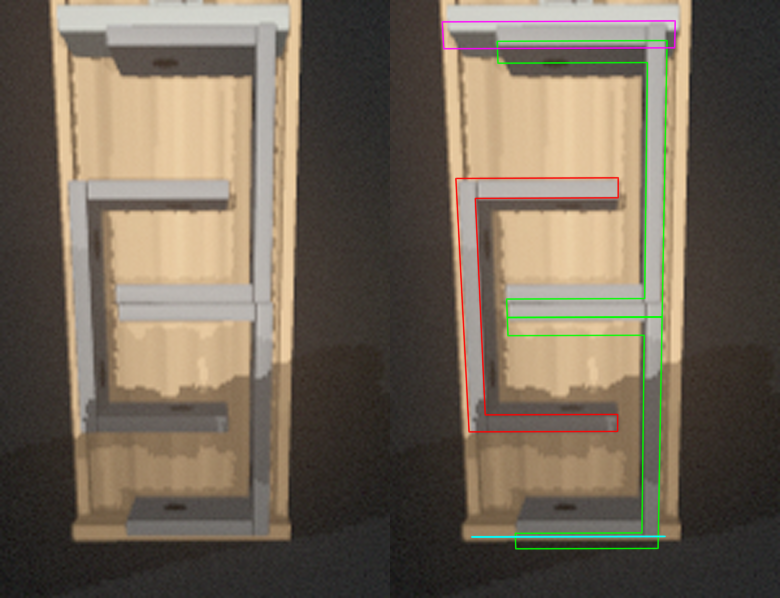

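The final wrist picture shows:
- B is against the end wall (row 525).
- B's and A's adjoining legs touch (rows 293–313).
- C hooks over both legs (rows 190 and 425).
- The fence is up against A (row 30).

The gripper is clear. I'll run one numeric bystander check, then hand in.

Run:
```python
from h import *
snap('top','top8'); a,b=[np.load('pics/%s.npz'%n)['img'].astype(int) for n in('top1','top8')]
for n,(u,v,r) in dict(tub=(199,175,22),tape=(471,161,20),driver=(341,126,36),yellow=(476,235,28),turq=(431,295,28)).items():
    d=np.abs(a-b)[max(v-r,0):v+r,u-r:u+r].max(2); d=d[:30] if n=='driver' else d; print(n,'changed px',int((d>60).sum()))
st(); print(order.job_done())
```

```text
tub changed px 0
tape changed px 800
driver changed px 0
yellow changed px 2420
turq changed px 712
t23.03 tcp [ 626.  -142.9  262.1] jaw -0.1734 app [-0.001  0.001 -1.   ] F [-0.   0.8  0.1] w0.501 q7 -0.27
the job is handed in; nothing more can be done
None
```

I packed the three grey brackets in the tray, closed the fence on them and handed the job in at about 23 s of the 72 s allowed. The two outer brackets (webs on the far side) face the robot. The middle one faces them and hooks over both adjoining legs.

**What the last checks showed**
- **Nest:** in the final wrist picture the outer brackets' adjoining legs touch. One outer bracket is at the end wall and the other is against the fence.
- **Fence:** it came to a hard stop, with no further movement at 17.5 N along y. It had not moved when the load came off, and the gripper then let go and lifted clear.

**Where checks disagreed**
- **Fence travel:** I measured about 72 mm of fence travel, against the 75 mm expected. I put the gap down to a 3–4 mm error in my estimate of the tray's position along y, and perhaps a fence that did not start fully open. I could not read the joint to confirm either.
- **Bystanders:** the before-and-after top pictures showed no change at the tub or screwdriver. They did differ at the blue roll and at the yellow and turquoise look-alikes, probably because the arm was in front of them in the last picture. Nothing was meant to touch them, but this check did not confirm it.

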